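# Find the stamped kit carton and dispatch it

## Robot

A 6-joint arm with a two-finger parallel gripper is mounted at the origin on the work surface. World frame = base frame: x ahead of the robot, y to its left, z up, the work surface at z = 0. Lengths are in m, angles in rad, forces in N, time in s.
With the tool pointing down it reaches from about 0.375 to 0.975 m from the base axis. Payload 3.8 kg.
Tool frame: the origin (TCP) lies midway between the tips of the shut fingers; the grasp point (between the pads) lies 19 mm behind it; z points along the fingers, y is the line along which they close (so a half turn about z gives the same grasp; the last joint's range is limited). The gripper opens to 85 mm and grips with 20 to 120 N. Pads are 22 mm wide; open, the fingers measure 114 mm over their backs; the gripper's body (76 mm by 85 mm) begins 54 mm behind the grasp point. The pads swing forward as they close: fully open they stand 13 mm farther back than shut.
Start: joints at [-1.226, 0.264, 1.604, -0, 1.274, -0.037], TCP at [0.251, -0.626, 0.231] pointing down, gripper open.
Joint ranges: [-2.63, 2.63], [-0.94, 2.18], [0.31, 2.57], [-1.31, 4.45], [0, 2.66], [-2.55, 2.55]. Speed limits (rad/s): [2.57, 2.57, 3.14, 3.14, 3.14, 3.14].

## Interface

Orientations are given as a rotation vector (axis times angle).
In Python, from workcell import bot, imaging gives the robot as it stands.
- The arm moves only by the tool step_arm, never from a script. Its argument "series" is a list of rows, each an object of numbers: "grip": the closure, from -1 (fully open) to 1 (shut); "x", "y", "z": the shift along the tool's x, y, z normalised to -1 to 1, where 1 is 500 mm; "ax", "ay", "az": the turn, a rotation vector about the tool's x, y, z normalised to -1 to 1, where 1 is 30 degrees. A call has 1 to 12 rows; each row is the pose to reach, as a shift and turn from the pose commanded when the call began, along the tool's axes at that moment; what a row does not reach only later rows make up. A row lasts 1/10 s, in which the tool goes at most 50 mm and 8.59 degrees, less where a joint would pass 70% of its speed; a pose out of reach is approached as far as the arm can. A call with a number of a shift or a turn outside -1 to 1 is refused whole. A call with a gripper value outside its range is refused whole. The fingers move at their own pace and stop on an object; "force" is the grip in N (left out, the last holds). Time passes only in rows, so rows that repeat a pose let the fingers close. It gives the time, the measured TCP pose, the force, the opening and the grip force at its end, in the units of the state.
- bot.read_state(): the state, without advancing time (a new reading comes with each control period).
- imaging.read_camera(name): name is "scene" or "top" or "wrist"; returns a dict with "img" (400x640x3 uint8, red, green, blue), "fx", "fy", "cx", "cy" (pixels), "R" (3x3) and "t" (3): a world point X has camera coordinates R X + t. Camera axes: x right, y down, z forward; pixel columns grow to the right and rows downward; lengths in m; the calibration is good to about 2 mm. The wrist camera is an equidistant fisheye: a pixel r from the principal point sees the ray r / f radians off the axis. A picture is of the moment at which its call begins. There is no depth.
- bot.finish_job(): hands the job in; it is judged then, once.
The state is a dict: "time": time; "q": joint angles; "joint_vel": joint speeds; "joint_torque": joint torques, N m; "tool_pos": TCP position; "tcp_rot": TCP orientation; "wrist_force": force on the tool from outside, world axes, zero at the start; "torque": the same for the moment, N m; "width": opening from 0.0 (shut) to 1.0 (fully open); "grip_force": force on a finger pad.
Only numpy, scipy, OpenCV 4.12 (cv2) and the standard library are available. Lean on these libraries where they do the work, as an engineer would, in place of code of your own. Each camera call takes 0.05 s, during which the arm holds its last target. There are 200 camera calls.

## Task

One of the two white-and-blue kit cartons on the lab bench has a round release stamp on its underside. With the fingertips, tip both cartons over onto their sides to see which it is, and only then push the stamped one, still lying on its side, into the dispatch lane so that it lies wholly between the two strips of tape. Do not pick either carton up, leave the other one lying outside the lane, and do not knock anything else on the bench.

Things in the scene. Friction and masses are not known exactly. Their poses are not given: they have to be found in the camera images.
- carton_a: one of two outwardly identical closed kit cartons, white card with a blue band, loose, 0.2 to 0.37 kg; 70 mm deep (own x, roughly away from the robot), 100 mm wide (own y), 120 mm tall (own z). Origin: middle of the box. It starts upright, z up, beside the lane; which carton is on which side varies. Only the underside (own -z face) differs
- carton_b: the other carton, same size and look, on the other side of the lane. Either one pushed or pulled level near its top (95 to 110 mm up) tips about its opposite bottom edge without sliding; over its 70 mm depth it falls on its own past 30 degrees and stays lying, its middle 35 mm up. Lying, it slides over bench and tape when pushed low down, under 6 N
- stamp (a point): the middle of the round black ink stamp, a 52 mm ring with a cross in it, on the underside of one of the cartons: 60 mm from that carton's middle along its own -z. The other carton's underside is blank. It is hidden while the carton stands
- lane: the dispatch lane, fixed, between the two cartons' places: two parallel strips of green tape flat on the bench (nothing to catch on), 500 mm long along own x (roughly away from the robot), each 20 mm wide, inner edges at own y = +85 and -85 mm. Origin: middle of the lane, on the bench
- carton_a_c0 (a point): a corner of carton_a, at own (+35, +50, +60) mm from its middle
- carton_a_c1 (a point): a corner of carton_a, at own (+35, -50, -60) mm from its middle
- carton_a_c2 (a point): a corner of carton_a, at own (-35, +50, -60) mm from its middle
- carton_a_c3 (a point): a corner of carton_a, at own (-35, -50, +60) mm from its middle
- carton_b_c0 (a point): a corner of carton_b, at own (+35, +50, +60) mm from its middle
- carton_b_c1 (a point): a corner of carton_b, at own (+35, -50, -60) mm from its middle
- carton_b_c2 (a point): a corner of carton_b, at own (-35, +50, -60) mm from its middle
- carton_b_c3 (a point): a corner of carton_b, at own (-35, -50, +60) mm from its middle
- jar_mid (a point): a bystander: small clear sample jar with a white lid, 54 mm across, 75 mm tall, loose; it stands in the far part of the dispatch lane, already sent. Its point is its middle, 37 mm up
- bottle_mid (a point): a bystander: amber reagent bottle, 64 mm across, 150 mm tall, loose, near the bench's far edge. Its point is its middle, 75 mm up
- beaker_mid (a point): a bystander: small glass beaker, 68 mm across, 85 mm tall, loose, to the left of the cartons, on the robot's side. Its point is its middle, 42 mm up
- rack_mid (a point): a bystander: white microtube rack with tubes, 75 x 170 x 35 mm (tube caps to 51 mm), loose, near the bench's far edge, its long side along its own y. Its point is its middle, 17.5 mm up
- tipbox_mid (a point): a bystander: grey pipette-tip box with a clear lid, 80 x 118 x 67 mm, loose, to the left of the cartons, its long side along its own y. Its point is 33 mm up
- cryobox_mid (a point): a bystander: flat white cardboard freezer box, 132 x 132 x 51 mm, loose, to the right of the cartons, on the robot's side. Its point is 24 mm up
- timer_mid (a point): a bystander: small white bench timer, 30 x 66 x 62 mm, loose, to the right of the cartons. Its point is its middle, 31 mm up
- marker_mid (a point): a bystander: lab marker, 132 mm long along its own x, 19 mm tall, loose, lying to the right of the right-hand carton, pointing roughly away from the robot. Its point is its middle, 7.5 mm up
There are look-alikes about, which are no part of the job. What is shaped like the carton_b but pink is not meant. What is shaped like the carton_a but pink or purple is not meant.

How it is judged:
On the way, in this order (a step that is already met when the one before it is completed fails the run):
1. one carton, either one, has been tipped over and lies still on its side (((angle between carton_a's own z axis and vertical between 1.45 and 1.69 rad and linear speed of carton_a below 0.02 m/s and angular speed of carton_a below 0.1 rad/s) or (angle between carton_b's own z axis and vertical between 1.45 and 1.69 rad and linear speed of carton_b below 0.02 m/s and angular speed of carton_b below 0.1 rad/s))), for 0.2 s.
2. both cartons lie still on their sides (angle between carton_a's own z axis and vertical between 1.45 and 1.69 rad and linear speed of each of carton_a, carton_b below 0.02 m/s and angular speed of each of carton_a, carton_b below 0.1 rad/s and angle between carton_b's own z axis and vertical between 1.45 and 1.69 rad), for 0.2 s.
3. the stamped carton lies wholly between the tape strips (y of carton_a_c0 in the frame of lane between -0.085 and 0.085 m and x of carton_a_c0 in the frame of lane between -0.25 and 0.25 m and y of carton_a_c1 in the frame of lane between -0.085 and 0.085 m and x of carton_a_c1 in the frame of lane between -0.25 and 0.25 m and y of carton_a_c2 in the frame of lane between -0.085 and 0.085 m and x of carton_a_c2 in the frame of lane between -0.25 and 0.25 m and y of carton_a_c3 in the frame of lane between -0.085 and 0.085 m and x of carton_a_c3 in the frame of lane between -0.25 and 0.25 m and angle between carton_a's own z axis and vertical between 1.45 and 1.69 rad), for 0.2 s.
At the end, for the whole second after the job is handed in: The stamped carton lies on a side (own z within about 7 degrees of level) and at rest with its whole outline between the inner edges of the two tape strips and within their length; the other carton lies on a side at rest, its whole outline outside the lane (all of step 3 and linear speed of each of carton_a, carton_b below 0.02 m/s and angular speed of each of carton_a, carton_b below 0.1 rad/s and (y of each of carton_b_c0, carton_b_c1, carton_b_c2, carton_b_c3 in the frame of lane above 0.085 m or y of each of carton_b_c0, carton_b_c1, carton_b_c2, carton_b_c3 in the frame of lane below -0.085 m) and angle between carton_b's own z axis and vertical between 1.45 and 1.69 rad); the robot touches nothing.
It fails at once if a carton is lifted clear of the bench (all its corners more than 20 mm up) (height (world z) of each of carton_a_c0, carton_a_c1, carton_a_c2, carton_a_c3 above 0.02 m or height (world z) of each of carton_b_c0, carton_b_c1, carton_b_c2, carton_b_c3 above 0.02 m).
It fails at once if the carton without the stamp is put in the dispatch lane (its middle between the tape strips) (y of carton_b in the frame of lane between -0.085 and 0.085 m).
It fails at once if another thing on the bench is knocked or moved (its middle by more than 25 mm) (distance of any of jar_mid, bottle_mid, beaker_mid, rack_mid, tipbox_mid, cryobox_mid, timer_mid, marker_mid from where it was at the start of the episode above 0.025 m).
It also fails if it takes over 67 s, if anything falls off the work surface, if the arm or the gripper's body presses on something with over 40 N, if the wrist force passes 120 N, or if a joint passes its speed limit or range.

## Working session

There is one attempt and no reset: what is moved stays moved. The work goes in short steps, Python scripts to look and compute and a tool call to move; the robot and the scene stay as the last step left them, time stands still between calls to the robot, and variables do not carry over. Pictures are saved under pics/ and viewed, at most 10 in all, crops included, and the job is handed in when it is done.

Besides the shell and the picture viewer there is one more tool, called as name(argument=value, ...), one argument or row to a line, values as JSON. step_arm: Moves the arm, as the interface text tells. Scaled input: -1 to 1 covers 500 mm each way for a shift and 30 degrees each way for a turn. Its arguments: {"type":"object","properties":{"series":{"type":"array","items":{"type":"object","properties":{"grip":{"type":"number"},"x":{"type":"number","minimum":-1,"maximum":1},"y":{"type":"number","minimum":-1,"maximum":1},"z":{"type":"number","minimum":-1,"maximum":1},"ax":{"type":"number","minimum":-1,"maximum":1},"ay":{"type":"number","minimum":-1,"maximum":1},"az":{"type":"number","minimum":-1,"maximum":1}}}},"force":{"type":"number"}},"required":["series"]}

```bash
mkdir -p pics; python3 - <<'E'
from workcell import bot, imaging
import cv2,pickle
for n in ("scene","top"):
    c=imaging.read_camera(n); cv2.imwrite(f"pics/{n}0.png",c["img"][:,:,::-1]); pickle.dump(c,open(f"{n}0.pkl","wb")); print(n,c["fx"],c["cx"],c["cy"],c["R"].round(3).tolist(),c["t"].round(3))
s=bot.read_state();print(s["time"],s["tool_pos"],s["tcp_rot"])
E
```

```text
scene 421.32378171430406 319.2132674528981 202.7639770079906 [[-0.758, 0.652, 0.014], [0.525, 0.624, -0.579], [-0.386, -0.431, -0.815]] [ 0.377 -0.18   1.483]
top 392.55876606345043 328.12322818561523 202.76788178752176 [[-0.01, -1.0, 0.006], [-0.989, 0.009, -0.145], [0.145, -0.008, -0.989]] [-0.034  0.487  1.517]
0.1 [ 0.25129236 -0.62574791  0.23007665] [-3.08251797e+00 -5.95721846e-01  4.39225738e-04]
```

View pics/scene0.png

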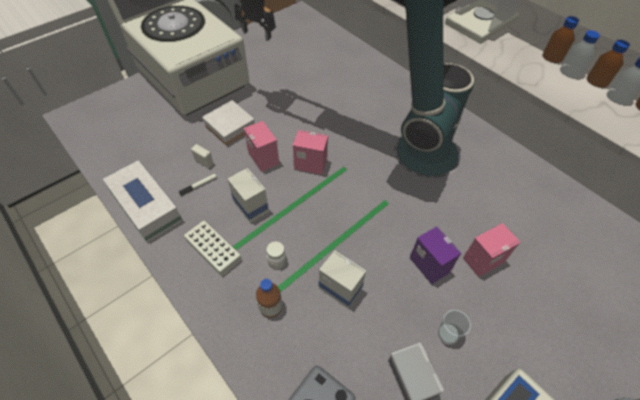

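View pics/top0.png

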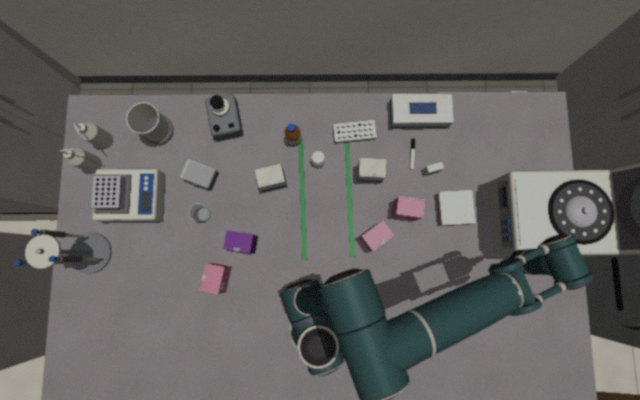

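The top view shows the white cartons at (270,178), left of the lane, and (372,169), right of it. In the scene view they are at (343,277) and (248,192). The pink boxes (409,207), (377,236) and (214,279) and the purple one (240,242) are look-alikes, wrong in colour. The lane strips run at columns of about 303 and 350.

```bash
cat > h.py <<'E'
import numpy as np, cv2, pickle
def ray(c,p):
    d=np.array([(p[0]-c["cx"])/c["fx"],(p[1]-c["cy"])/c["fy"],1.]); return -c["R"].T@c["t"], c["R"].T@d
def onz(c,p,z):
    o,d=ray(c,p); return o+d*(z-o[2])/d[2]
def tri(c1,p1,c2,p2):
    o1,d1=ray(c1,p1);o2,d2=ray(c2,p2)
    s=np.linalg.lstsq(np.c_[d1,-d2],o2-o1,rcond=None)[0]
    a=o1+s[0]*d1;b=o2+s[1]*d2; return (a+b)/2,np.linalg.norm(a-b)
def proj(c,X):
    v=c["R"]@np.asarray(X)+c["t"]; return np.array([c["cx"]+c["fx"]*v[0]/v[2],c["cy"]+c["fy"]*v[1]/v[2]])
E
python3 - <<'E'
from h import *
T=pickle.load(open("top0.pkl","rb"));S=pickle.load(open("scene0.pkl","rb"))
hsv=cv2.cvtColor(T["img"],cv2.COLOR_RGB2HSV)
g=cv2.inRange(hsv,(45,90,40),(85,255,255))
for k in cv2.findContours(g,0,1)[0]:
    if cv2.contourArea(k)>100:
        b=cv2.boxPoints(cv2.minAreaRect(k)); print("lane",[onz(T,p,0)[:2].round(3).tolist() for p in b])
def whites(c,near):
    h=cv2.cvtColor(c["img"],cv2.COLOR_RGB2HSV)
    for lo in (150,165):
      m=cv2.inRange(h,(0,0,lo),(179,70,255))
      for k in cv2.findContours(m,0,1)[0]:
        r=cv2.minAreaRect(k)
        if cv2.contourArea(k)>60 and any(np.hypot(*(np.array(r[0])-n))<25 for n in near): print(lo,np.round(r[0],1),np.round(r[1],1),round(r[2]),cv2.boxPoints(r).round(1).tolist())
whites(T,[(270,178),(372,169)]);whites(S,[(343,270),(248,188)])
crop=lambda c,x,y:cv2.resize(c["img"][y:y+65,x:x+65],(390,390),interpolation=cv2.INTER_CUBIC)
a=np.vstack([np.hstack([crop(T,240,145),crop(T,340,140)]),np.hstack([crop(S,310,240),crop(S,215,160)])])
cv2.imwrite("pics/crop.png",cv2.resize(a,(600,600))[:,:,::-1])
E
```

```text
lane [[0.741, -0.108], [0.742, -0.124], [0.277, -0.14], [0.277, -0.125]]
lane [[0.751, 0.082], [0.751, 0.066], [0.268, 0.05], [0.267, 0.065]]
150 [269.  174.9] [17.5 26. ] 77 [[254.39999389648438, 169.3000030517578], [279.70001220703125, 163.39999389648438], [283.70001220703125, 180.5], [258.29998779296875, 186.39999389648438]]
150 [372.5 167. ] [18. 25.] 90 [[360.0, 158.0], [385.0, 158.0], [385.0, 176.0], [360.0, 176.0]]
165 [269.  174.9] [15.8 24.7] 76 [[255.10000610351562, 170.1999969482422], [279.1000061035156, 164.1999969482422], [282.8999938964844, 179.5], [258.8999938964844, 185.5]]
165 [372. 167.] [16. 24.] 90 [[360.0, 159.0], [384.0, 159.0], [384.0, 175.0], [360.0, 175.0]]
150 [342.3 269.3] [40.2 25.8] 34 [[318.3999938964844, 268.8999938964844], [332.70001220703125, 247.5], [366.20001220703125, 269.79998779296875], [351.79998779296875, 291.20001220703125]]
150 [245.9 183.1] [32.  23.9] 51 [[226.5, 178.1999969482422], [245.10000610351562, 163.10000610351562], [265.20001220703125, 188.0], [246.6999969482422, 203.0]]
165 [342.2 269.5] [39.7 25. ] 34 [[318.79998779296875, 268.79998779296875], [332.6000061035156, 248.10000610351562], [365.6000061035156, 270.1000061035156], [351.79998779296875, 290.79998779296875]]
165 [245.8 183.2] [30.8 23.1] 51 [[227.10000610351562, 178.60000610351562], [245.0, 163.89999389648438], [264.5, 187.8000030517578], [246.60000610351562, 202.39999389648438]]
```

View pics/crop.png

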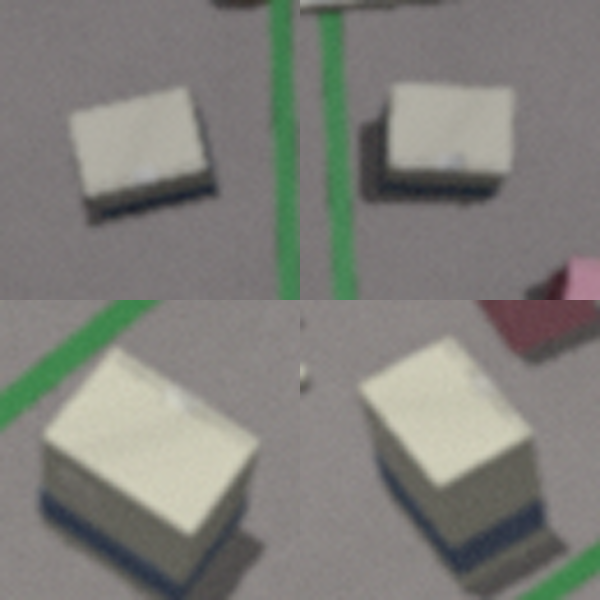

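Lower two crops are the scene view, and both boxes are confirmed as white with a blue band. Next I triangulate the top corners and find the bystanders.

```bash
python3 - <<'E'
from h import *
T=pickle.load(open("top0.pkl","rb"));S=pickle.load(open("scene0.pkl","rb"))
L=([(255.6,169.9),(280.5,164.1),(284.4,180.3),(259.1,186.8)],[(351.6,290.3),(319.8,269.3),(334.9,250.4),(365.9,270.8)])
R=([(359.5,157.8),(386.4,159.5),(385.7,177.7),(358.9,176)],[(245.3,200.5),(228,178.4),(247.5,168.2),(264.8,188.8)])
for n,(t,s) in (("L",L),("R",R)):
    P=[]
    for a,b in zip(t,s):
        X,e=tri(T,a,S,b);P.append(X);print(n,X.round(3),round(e,4))
    P=np.array(P);print("mid",P.mean(0).round(3),"yaw",np.degrees(np.arctan2(*(P[0]-P[1]+P[3]-P[2])[[0,1]])).round(1),"w",np.linalg.norm(P[0]-P[1]),"d",np.linalg.norm(P[1]-P[2]))
for n,p,z in (("jar",(318,157),.075),("bottle",(293,130),.15),("rack",(355,131),.05),("marker",(412,152),.015),("timer",(435,168),.06),("tipbox",(199,174),.067),("beaker",(201,213),.04),("pinkR1",(409,207),.12),("pinkR2",(377,236),.12),("purple",(240,242),.12),("cryo",(457,208),.05)): print(n,onz(T,p,z)[:2].round(3))
E
```

```text
L [0.602 0.238 0.114] 0.0071
L [0.624 0.143 0.113] 0.0055
L [0.559 0.128 0.118] 0.0072
L [0.536 0.223 0.115] 0.0061
mid [0.58  0.183 0.115] yaw -13.4 w 0.09751607780362323 d 0.06631572618737991
R [ 0.645 -0.159  0.115] 0.0046
R [ 0.638 -0.261  0.113] 0.0062
R [ 0.569 -0.257  0.11 ] 0.0036
R [ 0.576 -0.156  0.114] 0.0012
mid [ 0.607 -0.208  0.113] yaw 4.2 w 0.10269708258382208 d 0.06939492015780413
jar [ 0.663 -0.001]
bottle [0.748 0.091]
rack [ 0.776 -0.15 ]
marker [ 0.696 -0.385]
timer [ 0.618 -0.463]
tipbox [0.6   0.465]
beaker [0.45 0.46]
pinkR1 [ 0.455 -0.341]
pinkR2 [ 0.348 -0.218]
purple [0.331 0.287]
cryo [ 0.459 -0.544]
```

```bash
cat >> h.py <<'E'
from scipy.spatial.transform import Rotation as Ro
def plan(s,pos,yaw):
    R0=Ro.from_rotvec(s["tcp_rot"]); t=np.radians(yaw)
    Rt=Ro.from_matrix(np.c_[[np.cos(t),np.sin(t),0],[np.sin(t),-np.cos(t),0],[0,0,-1]])
    d=R0.inv().apply(np.array(pos)-s["tool_pos"])/.5; a=np.degrees((R0.inv()*Rt).as_rotvec())/30
    print("xyz",d.round(3),"axyz",a.round(3))
E
python3 - <<'E'
from h import *; from workcell import bot
s=bot.read_state(); plan(s,(.668,-.211,.23),-4.2)
E
```

```text
xyz [ 1.082e+00 -4.590e-01  1.000e-03] axyz [-0.004  0.001  0.869]
```

step_arm(
  series=[
    {"x": 0.95, "y": -0.4, "z": 0, "az": 0.87, "grip": 1},
    {"x": 0.95, "y": -0.4, "z": 0, "az": 0.87, "grip": 1},
    {"x": 0.95, "y": -0.4, "z": 0, "az": 0.87, "grip": 1},
    {"x": 0.95, "y": -0.4, "z": 0, "az": 0.87, "grip": 1},
    {"x": 0.95, "y": -0.4, "z": 0, "az": 0.87, "grip": 1},
    {"x": 0.95, "y": -0.4, "z": 0, "az": 0.87, "grip": 1},
    {"x": 0.95, "y": -0.4, "z": 0, "az": 0.87, "grip": 1},
    {"x": 0.95, "y": -0.4, "z": 0, "az": 0.87, "grip": 1},
    {"x": 0.95, "y": -0.4, "z": 0, "az": 0.87, "grip": 1},
    {"x": 0.95, "y": -0.4, "z": 0, "az": 0.87, "grip": 1},
    {"x": 0.95, "y": -0.4, "z": 0, "az": 0.87, "grip": 1},
    {"x": 0.95, "y": -0.4, "z": 0, "az": 0.87, "grip": 1},
  ],
)

```text
validation failed for argument at $.se...
```

```bash
python3 - <<'E'
from h import *; from workcell import bot
s=bot.read_state(); print(s["time"],s["tool_pos"],s["width"]);plan(s,(.668,-.211,.23),-4.2);plan(s,(.670,-.211,.105),-4.2);plan(s,(.59,-.206,.105),-4.2)
E
```

```text
0.1 [ 0.25129236 -0.62574791  0.23007665] 0.9998772810449043
xyz [ 1.082e+00 -4.590e-01  1.000e-03] axyz [-0.004  0.001  0.869]
xyz [ 1.086 -0.457  0.251] axyz [-0.004  0.001  0.869]
xyz [ 0.941 -0.526  0.251] axyz [-0.004  0.001  0.869]
```

The call was refused and nothing moved. I'll try one small row with every field given.

step_arm(
  series=[
    {"x": 0.05, "y": -0.02, "z": 0.0, "ax": 0.0, "ay": 0.0, "az": 0.05, "grip": 1.0},
  ],
)

```text
time: 0.2
tool_pos: [0.269, -0.609, 0.2303]
tcp_rot: [-3.093, -0.55, 0.002]
wrist_force: [1.0, -0.5, -0.1]
width: 0.856
grip_force: 0.0
```

step_arm(
  series=[
    {"x": 0.95, "y": -0.4, "z": 0.0, "ax": 0.0, "ay": 0.0, "az": 0.82, "grip": 1.0},
    {"x": 0.95, "y": -0.4, "z": 0.0, "ax": 0.0, "ay": 0.0, "az": 0.82, "grip": 1.0},
    {"x": 0.95, "y": -0.4, "z": 0.0, "ax": 0.0, "ay": 0.0, "az": 0.82, "grip": 1.0},
    {"x": 0.95, "y": -0.4, "z": 0.0, "ax": 0.0, "ay": 0.0, "az": 0.82, "grip": 1.0},
    {"x": 0.95, "y": -0.4, "z": 0.0, "ax": 0.0, "ay": 0.0, "az": 0.82, "grip": 1.0},
    {"x": 0.95, "y": -0.4, "z": 0.0, "ax": 0.0, "ay": 0.0, "az": 0.82, "grip": 1.0},
    {"x": 0.95, "y": -0.4, "z": 0.0, "ax": 0.0, "ay": 0.0, "az": 0.82, "grip": 1.0},
    {"x": 0.95, "y": -0.4, "z": 0.0, "ax": 0.0, "ay": 0.0, "az": 0.82, "grip": 1.0},
    {"x": 0.95, "y": -0.4, "z": 0.0, "ax": 0.0, "ay": 0.0, "az": 0.82, "grip": 1.0},
    {"x": 0.95, "y": -0.4, "z": 0.0, "ax": 0.0, "ay": 0.0, "az": 0.82, "grip": 1.0},
    {"x": 0.95, "y": -0.4, "z": 0.0, "ax": 0.0, "ay": 0.0, "az": 0.82, "grip": 1.0},
    {"x": 0.95, "y": -0.4, "z": 0.0, "ax": 0.0, "ay": 0.0, "az": 0.82, "grip": 1.0},
  ],
)

```text
time: 1.4
tool_pos: [0.648, -0.2525, 0.2303]
tcp_rot: [-3.139, 0.11, 0.002]
wrist_force: [-0.5, -1.1, 0.2]
width: -0.0
grip_force: 0.0
```

```bash
python3 - <<'E'
from h import *; from workcell import bot
s=bot.read_state(); print(s["time"],s["tool_pos"],s["width"]);plan(s,(.670,-.211,.23),-4.2);plan(s,(.670,-.211,.105),-4.2);plan(s,(.59,-.206,.105),-4.2)
E
```

```text
1.4 [ 0.64796097 -0.25245398  0.23029423] -0.0004178237496589923
xyz [ 0.038 -0.086  0.001] axyz [-0.001  0.002  0.007]
xyz [ 0.038 -0.086  0.251] axyz [-0.001  0.002  0.007]
xyz [-0.122 -0.084  0.251] axyz [-0.001  0.002  0.007]
```

step_arm(
  series=[
    {"x": 0.044, "y": -0.086, "z": 0.0, "ax": 0.0, "ay": 0.0, "az": 0.0, "grip": 1.0},
    {"x": 0.044, "y": -0.086, "z": 0.1, "ax": 0.0, "ay": 0.0, "az": 0.0, "grip": 1.0},
    {"x": 0.044, "y": -0.086, "z": 0.2, "ax": 0.0, "ay": 0.0, "az": 0.0, "grip": 1.0},
    {"x": 0.044, "y": -0.086, "z": 0.254, "ax": 0.0, "ay": 0.0, "az": 0.0, "grip": 1.0},
    {"x": 0.044, "y": -0.086, "z": 0.254, "ax": 0.0, "ay": 0.0, "az": 0.0, "grip": 1.0},
  ],
)

```text
time: 1.9
tool_pos: [0.6658, -0.2135, 0.0973]
tcp_rot: [-3.136, 0.118, 0.019]
wrist_force: [-1.1, -0.2, -0.5]
width: -0.002
grip_force: 0.0
```

step_arm(
  series=[
    {"x": -0.03, "y": 0.0, "z": 0.0, "ax": 0.0, "ay": 0.0, "az": 0.0, "grip": 1.0},
    {"x": -0.05, "y": 0.0, "z": 0.0, "ax": 0.0, "ay": 0.0, "az": 0.0, "grip": 1.0},
    {"x": -0.065, "y": 0.0, "z": 0.0, "ax": 0.0, "ay": 0.0, "az": 0.0, "grip": 1.0},
    {"x": -0.08, "y": 0.0, "z": 0.0, "ax": 0.0, "ay": 0.0, "az": 0.0, "grip": 1.0},
    {"x": -0.095, "y": 0.0, "z": 0.0, "ax": 0.0, "ay": 0.0, "az": 0.0, "grip": 1.0},
    {"x": -0.11, "y": 0.0, "z": 0.0, "ax": 0.0, "ay": 0.0, "az": 0.0, "grip": 1.0},
    {"x": -0.12, "y": 0.0, "z": 0.0, "ax": 0.0, "ay": 0.0, "az": 0.0, "grip": 1.0},
    {"x": -0.13, "y": 0.0, "z": 0.0, "ax": 0.0, "ay": 0.0, "az": 0.0, "grip": 1.0},
    {"x": -0.14, "y": 0.0, "z": 0.0, "ax": 0.0, "ay": 0.0, "az": 0.0, "grip": 1.0},
    {"x": -0.15, "y": 0.0, "z": 0.0, "ax": 0.0, "ay": 0.0, "az": 0.0, "grip": 1.0},
    {"x": -0.16, "y": 0.0, "z": 0.0, "ax": 0.0, "ay": 0.0, "az": 0.0, "grip": 1.0},
    {"x": -0.17, "y": 0.0, "z": 0.0, "ax": 0.0, "ay": 0.0, "az": 0.0, "grip": 1.0},
  ],
)

```text
time: 3.1
tool_pos: [0.5865, -0.2073, 0.1041]
tcp_rot: [-3.139, 0.116, 0.0]
wrist_force: [0.0, 0.1, 0.0]
width: 0.001
grip_force: 0.0
```

```bash
python3 - <<'E'
from h import *; from workcell import bot,imaging
s=bot.read_state(); print(s["time"],s["tool_pos"])
c=imaging.read_camera("scene");t=imaging.read_camera("top")
cv2.imwrite("pics/s1.png",np.hstack([cv2.resize(c["img"][130:250,180:320],(400,343)),cv2.resize(t["img"][130:250,320:460],(400,343))])[:,:,::-1])
E
```

```text
3.1 [ 0.58651566 -0.20730405  0.1041427 ]
```

View pics/s1.png

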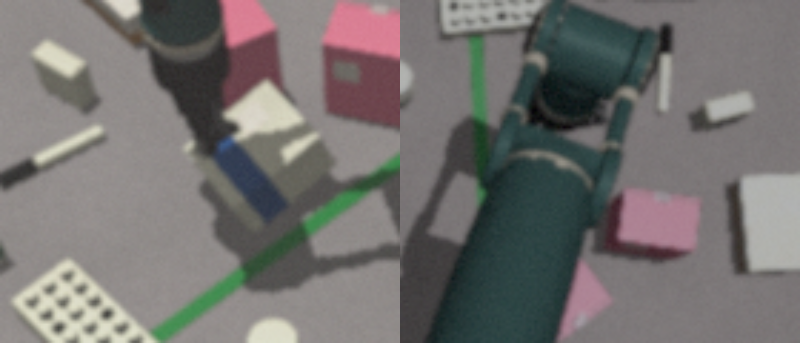

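The carton is tipping over toward the robot, with the finger contact at left crop (215,135). I'll raise the hand, then look with the scene and wrist cameras.

step_arm(
  series=[
    {"x": -0.18, "y": 0.0, "z": 0.0, "ax": 0.0, "ay": 0.0, "az": 0.0, "grip": 1.0},
    {"x": -0.03, "y": 0.0, "z": 0.0, "ax": 0.0, "ay": 0.0, "az": 0.0, "grip": 1.0},
    {"x": 0.0, "y": 0.0, "z": -0.1, "ax": 0.0, "ay": 0.0, "az": 0.0, "grip": 1.0},
    {"x": 0.1, "y": 0.0, "z": -0.2, "ax": 0.0, "ay": 0.0, "az": 0.0, "grip": 1.0},
    {"x": 0.2, "y": 0.0, "z": -0.25, "ax": 0.0, "ay": 0.0, "az": 0.0, "grip": 1.0},
    {"x": 0.24, "y": 0.0, "z": -0.25, "ax": 0.0, "ay": 0.0, "az": 0.0, "grip": 1.0},
    {"x": 0.24, "y": 0.0, "z": -0.25, "ax": 0.0, "ay": 0.0, "az": 0.0, "grip": 1.0},
  ],
)

```text
time: 3.9
tool_pos: [0.7129, -0.2168, 0.2322]
tcp_rot: [3.138, -0.114, 0.013]
wrist_force: [0.5, 0.1, 0.6]
width: -0.003
grip_force: 0.0
```

```bash
python3 - <<'E'
from h import *; from workcell import bot,imaging
s=bot.read_state(); print(s["time"],s["tool_pos"])
c=imaging.read_camera("scene");w=imaging.read_camera("wrist")
print({k:np.round(w[k],3).tolist() for k in w if k!="img"})
cv2.imwrite("pics/s2.png",np.hstack([cv2.resize(c["img"][130:250,200:300],(290,348)),cv2.resize(w["img"],(510,348))])[:,:,::-1])
E
```

```text
3.9 [ 0.71286416 -0.21680234  0.23220583]
{'fx': 309.707, 'fy': 309.707, 'cx': 319.907, 'cy': 196.111, 'R': [[-0.072, -0.997, 0.001], [-0.95, 0.069, 0.304], [-0.303, 0.021, -0.953]], 't': [-0.165, 0.65, 0.599]}
```

View pics/s2.png

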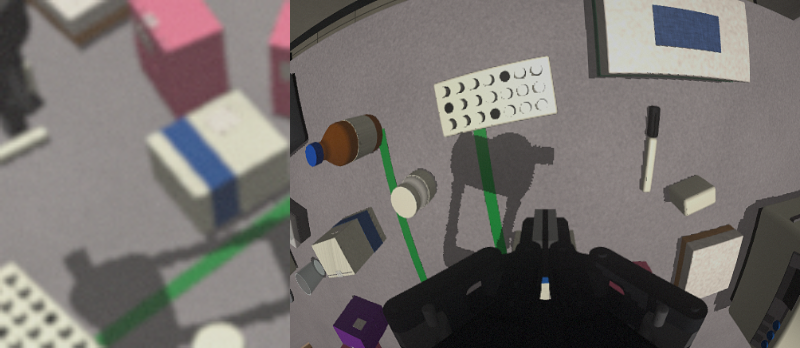

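The right-hand carton lies on its side: in the left crop its underside is the face from (150,140) to (210,230), which looks blank but too small to be sure. Its wrist view is hidden by the fingers. Next I tip the left one, then view both undersides with the wrist camera.

```bash
python3 - <<'E'
from h import *; from workcell import bot
s=bot.read_state();plan(s,(.645,.1985,.23),13.4);plan(s,(.645,.1985,.104),13.4)
E
```

```text
xyz [-0.185 -0.818 -0.002] axyz [-0.     0.001 -0.586]
xyz [-0.185 -0.818  0.25 ] axyz [-0.     0.001 -0.586]
```

step_arm(
  series=[
    {"x": -0.185, "y": -0.818, "z": 0.0, "ax": 0.0, "ay": 0.0, "az": -0.586, "grip": 1.0},
    {"x": -0.185, "y": -0.818, "z": 0.0, "ax": 0.0, "ay": 0.0, "az": -0.586, "grip": 1.0},
    {"x": -0.185, "y": -0.818, "z": 0.0, "ax": 0.0, "ay": 0.0, "az": -0.586, "grip": 1.0},
    {"x": -0.185, "y": -0.818, "z": 0.0, "ax": 0.0, "ay": 0.0, "az": -0.586, "grip": 1.0},
    {"x": -0.185, "y": -0.818, "z": 0.0, "ax": 0.0, "ay": 0.0, "az": -0.586, "grip": 1.0},
    {"x": -0.185, "y": -0.818, "z": 0.0, "ax": 0.0, "ay": 0.0, "az": -0.586, "grip": 1.0},
    {"x": -0.185, "y": -0.818, "z": 0.0, "ax": 0.0, "ay": 0.0, "az": -0.586, "grip": 1.0},
    {"x": -0.185, "y": -0.818, "z": 0.0, "ax": 0.0, "ay": 0.0, "az": -0.586, "grip": 1.0},
    {"x": -0.185, "y": -0.818, "z": 0.0, "ax": 0.0, "ay": 0.0, "az": -0.586, "grip": 1.0},
    {"x": -0.185, "y": -0.818, "z": 0.0, "ax": 0.0, "ay": 0.0, "az": -0.586, "grip": 1.0},
    {"x": -0.185, "y": -0.818, "z": 0.0, "ax": 0.0, "ay": 0.0, "az": -0.586, "grip": 1.0},
  ],
)

```text
time: 5.1
tool_pos: [0.6435, 0.1975, 0.2286]
tcp_rot: [3.119, 0.366, -0.002]
wrist_force: [0.8, -0.4, 0.1]
width: -0.002
grip_force: 0.0
```

step_arm(
  series=[
    {"x": 0.0, "y": 0.0, "z": 0.1, "ax": 0.0, "ay": 0.0, "az": 0.0, "grip": 1.0},
    {"x": 0.0, "y": 0.0, "z": 0.2, "ax": 0.0, "ay": 0.0, "az": 0.0, "grip": 1.0},
    {"x": 0.0, "y": 0.0, "z": 0.25, "ax": 0.0, "ay": 0.0, "az": 0.0, "grip": 1.0},
    {"x": 0.0, "y": 0.0, "z": 0.25, "ax": 0.0, "ay": 0.0, "az": 0.0, "grip": 1.0},
  ],
)

```text
time: 5.5
tool_pos: [0.6402, 0.1946, 0.098]
tcp_rot: [3.118, 0.361, -0.018]
wrist_force: [-0.4, -0.8, -0.4]
width: 0.003
grip_force: 0.0
```

step_arm(
  series=[
    {"x": -0.04, "y": 0.0, "z": 0.0, "ax": 0.0, "ay": 0.0, "az": 0.0, "grip": 1.0},
    {"x": -0.06, "y": 0.0, "z": 0.0, "ax": 0.0, "ay": 0.0, "az": 0.0, "grip": 1.0},
    {"x": -0.075, "y": 0.0, "z": 0.0, "ax": 0.0, "ay": 0.0, "az": 0.0, "grip": 1.0},
    {"x": -0.09, "y": 0.0, "z": 0.0, "ax": 0.0, "ay": 0.0, "az": 0.0, "grip": 1.0},
    {"x": -0.105, "y": 0.0, "z": 0.0, "ax": 0.0, "ay": 0.0, "az": 0.0, "grip": 1.0},
    {"x": -0.12, "y": 0.0, "z": 0.0, "ax": 0.0, "ay": 0.0, "az": 0.0, "grip": 1.0},
    {"x": -0.13, "y": 0.0, "z": 0.0, "ax": 0.0, "ay": 0.0, "az": 0.0, "grip": 1.0},
    {"x": -0.14, "y": 0.0, "z": 0.0, "ax": 0.0, "ay": 0.0, "az": 0.0, "grip": 1.0},
    {"x": -0.15, "y": 0.0, "z": 0.0, "ax": 0.0, "ay": 0.0, "az": 0.0, "grip": 1.0},
    {"x": -0.16, "y": 0.0, "z": 0.0, "ax": 0.0, "ay": 0.0, "az": 0.0, "grip": 1.0},
    {"x": -0.17, "y": 0.0, "z": 0.0, "ax": 0.0, "ay": 0.0, "az": 0.0, "grip": 1.0},
    {"x": -0.18, "y": 0.0, "z": 0.0, "ax": 0.0, "ay": 0.0, "az": 0.0, "grip": 1.0},
  ],
)

```text
time: 6.7
tool_pos: [0.5565, 0.1776, 0.1042]
tcp_rot: [3.12, 0.365, -0.0]
wrist_force: [0.3, 0.0, 0.9]
width: -0.0
grip_force: 0.0
```

step_arm(
  series=[
    {"x": -0.015, "y": 0.0, "z": 0.0, "ax": 0.0, "ay": 0.0, "az": 0.0, "grip": 1.0},
    {"x": -0.015, "y": 0.0, "z": 0.0, "ax": 0.0, "ay": 0.0, "az": 0.0, "grip": 1.0},
    {"x": 0.05, "y": 0.0, "z": 0.0, "ax": 0.0, "ay": 0.0, "az": 0.0, "grip": 1.0},
    {"x": 0.1, "y": 0.0, "z": -0.1, "ax": 0.0, "ay": 0.0, "az": 0.0, "grip": 1.0},
    {"x": 0.1, "y": 0.0, "z": -0.2, "ax": 0.0, "ay": 0.0, "az": 0.0, "grip": 1.0},
    {"x": 0.1, "y": 0.0, "z": -0.25, "ax": 0.0, "ay": 0.0, "az": 0.0, "grip": 1.0},
    {"x": 0.1, "y": 0.0, "z": -0.25, "ax": 0.0, "ay": 0.0, "az": 0.0, "grip": 1.0},
  ],
)

```text
time: 7.4
tool_pos: [0.6098, 0.1903, 0.2367]
tcp_rot: [-3.118, -0.365, -0.019]
wrist_force: [0.9, -0.3, 0.7]
width: -0.003
grip_force: 0.0
```

```bash
python3 - <<'E'
from h import *; from workcell import bot
s=bot.read_state();print(s["time"],s["tool_pos"]);plan(s,(.74,-.02,.23),0)
E
```

```text
7.4 [0.60977278 0.19031866 0.23667375]
xyz [0.156 0.469 0.015] axyz [-0.003 -0.023  0.445]
```

step_arm(
  series=[
    {"x": 0.156, "y": 0.47, "z": 0.0, "ax": 0.0, "ay": 0.0, "az": 0.445, "grip": 1.0},
    {"x": 0.156, "y": 0.47, "z": 0.0, "ax": 0.0, "ay": 0.0, "az": 0.445, "grip": 1.0},
    {"x": 0.156, "y": 0.47, "z": 0.0, "ax": 0.0, "ay": 0.0, "az": 0.445, "grip": 1.0},
    {"x": 0.156, "y": 0.47, "z": 0.0, "ax": 0.0, "ay": 0.0, "az": 0.445, "grip": 1.0},
    {"x": 0.156, "y": 0.47, "z": 0.0, "ax": 0.0, "ay": 0.0, "az": 0.445, "grip": 1.0},
    {"x": 0.156, "y": 0.47, "z": 0.0, "ax": 0.0, "ay": 0.0, "az": 0.445, "grip": 1.0},
    {"x": 0.156, "y": 0.47, "z": 0.0, "ax": 0.0, "ay": 0.0, "az": 0.445, "grip": 1.0},
  ],
)

```text
time: 8.1
tool_pos: [0.7355, -0.0227, 0.2275]
tcp_rot: [-3.141, 0.004, 0.004]
wrist_force: [-0.4, -0.2, 1.1]
width: -0.003
grip_force: 0.0
```

```bash
python3 - <<'E'
from h import *; from workcell import bot,imaging
s=bot.read_state(); print(s["time"],s["tool_pos"])
c=imaging.read_camera("scene");w=imaging.read_camera("wrist");t=imaging.read_camera("top")
for n,v in (("scene1",c),("wrist1",w),("top1",t)): pickle.dump(v,open(n+".pkl","wb"))
a=np.hstack([cv2.resize(c["img"][130:320,180:420],(400,300)),cv2.resize(t["img"][130:280,220:420],(400,300))])
cv2.imwrite("pics/s3.png",np.vstack([a,cv2.resize(w["img"],(480,300)) if 0 else np.hstack([cv2.resize(w["img"][150:400,0:320],(400,300)),cv2.resize(w["img"][150:400,320:640],(400,300))])])[:,:,::-1])
E
```

```text
8.1 [ 0.73545717 -0.02273513  0.22748344]
```

View pics/s3.png

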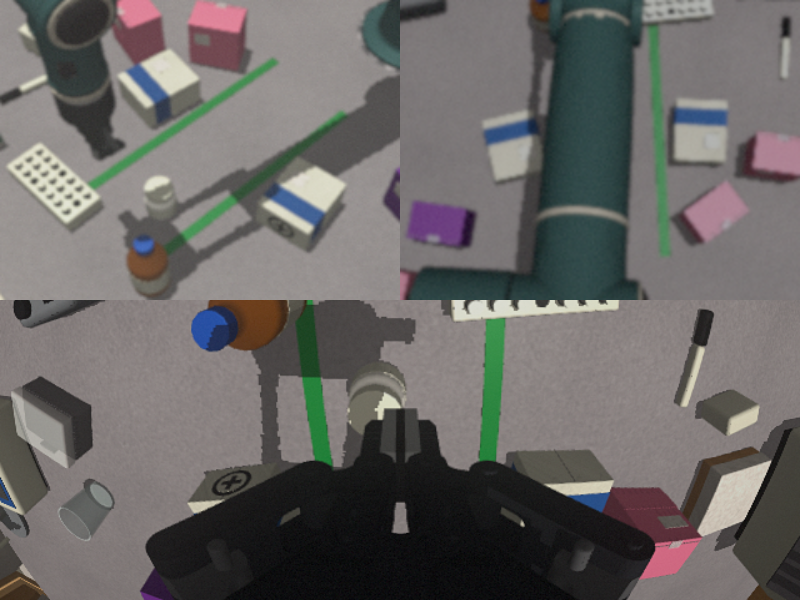

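The wrist view shows the ring-and-cross stamp at (232,483) on the left-hand carton. The scene crop agrees, with the stamp at (283,228). The right carton's underside is blank, seen at (560,470), so the left one is the one to push. Both lie on their sides.

```bash
python3 - <<'E'
from h import *; from workcell import bot
S=pickle.load(open("scene1.pkl","rb"))
P=[onz(S,(180+.6*x,130+.633*y),.07) for x,y in ((262,203),(310,234),(346,182),(296,160))]
print(np.round(P,3),np.mean(P,0).round(3))
s=bot.read_state();print(s["q"]);plan(s,(.485,.28,.23),60);plan(s,(.485,.28,.23),92)
E
```

```text
[[0.55  0.136 0.07 ]
 [0.531 0.229 0.07 ]
 [0.414 0.196 0.07 ]
 [0.447 0.109 0.07 ]] [0.485 0.167 0.07 ]
[-6.14867028e-02  3.79261198e-01  1.45906679e+00  4.61376847e-04
  1.30452053e+00  1.50801544e+00]
xyz [-0.499 -0.601 -0.002] axyz [-0.002  0.002 -1.998]
xyz [-0.499 -0.601 -0.002] axyz [-3.000e-03  1.000e-03 -3.064e+00]
```

step_arm(
  series=[
    {"x": -0.5, "y": -0.6, "z": 0.0, "ax": 0.0, "ay": 0.0, "az": -1.0, "grip": -1.0},
    {"x": -0.5, "y": -0.6, "z": 0.0, "ax": 0.0, "ay": 0.0, "az": -1.0, "grip": -1.0},
    {"x": -0.5, "y": -0.6, "z": 0.0, "ax": 0.0, "ay": 0.0, "az": -1.0, "grip": -1.0},
    {"x": -0.5, "y": -0.6, "z": 0.0, "ax": 0.0, "ay": 0.0, "az": -1.0, "grip": -1.0},
    {"x": -0.5, "y": -0.6, "z": 0.0, "ax": 0.0, "ay": 0.0, "az": -1.0, "grip": -1.0},
    {"x": -0.5, "y": -0.6, "z": 0.0, "ax": 0.0, "ay": 0.0, "az": -1.0, "grip": -1.0},
    {"x": -0.5, "y": -0.6, "z": 0.0, "ax": 0.0, "ay": 0.0, "az": -1.0, "grip": -1.0},
    {"x": -0.5, "y": -0.6, "z": 0.0, "ax": 0.0, "ay": 0.0, "az": -1.0, "grip": -1.0},
    {"x": -0.5, "y": -0.6, "z": 0.0, "ax": 0.0, "ay": 0.0, "az": -1.0, "grip": -1.0},
  ],
)

```text
time: 9.15
tool_pos: [0.4811, 0.2829, 0.2297]
tcp_rot: [-3.03, -0.824, 0.001]
wrist_force: [0.4, -1.4, 0.0]
width: 0.997
grip_force: 0.0
```

step_arm(
  series=[
    {"x": 0.0, "y": 0.0, "z": 0.0, "ax": 0.0, "ay": 0.0, "az": -1.0, "grip": -1.0},
    {"x": 0.0, "y": 0.0, "z": 0.0, "ax": 0.0, "ay": 0.0, "az": -1.0, "grip": -1.0},
    {"x": 0.0, "y": 0.0, "z": 0.0, "ax": 0.0, "ay": 0.0, "az": -1.0, "grip": -1.0},
    {"x": 0.0, "y": 0.0, "z": 0.0, "ax": 0.0, "ay": 0.0, "az": -1.0, "grip": -1.0},
  ],
)

```text
time: 9.55
tool_pos: [0.4852, 0.2788, 0.2295]
tcp_rot: [2.715, 1.579, 0.001]
wrist_force: [0.5, -0.3, -0.6]
width: 0.998
grip_force: 0.0
```

step_arm(
  series=[
    {"x": 0.0, "y": 0.0, "z": 0.0, "ax": 0.0, "ay": 0.0, "az": -1.0, "grip": -1.0},
    {"x": 0.0, "y": 0.0, "z": 0.0, "ax": 0.0, "ay": 0.0, "az": -1.0, "grip": -1.0},
    {"x": 0.0, "y": 0.0, "z": 0.0, "ax": 0.0, "ay": 0.0, "az": -1.0, "grip": -1.0},
    {"x": 0.0, "y": 0.0, "z": 0.0, "ax": 0.0, "ay": 0.0, "az": -1.0, "grip": -1.0},
    {"x": 0.0, "y": 0.0, "z": 0.0, "ax": 0.0, "ay": 0.0, "az": -1.0, "grip": -1.0},
  ],
)

```text
time: 10.05
tool_pos: [0.4854, 0.2786, 0.2294]
tcp_rot: [2.22, 2.223, 0.0]
wrist_force: [-0.7, -0.2, -0.6]
width: 0.995
grip_force: 0.0
```

```bash
python3 - <<'E'
from h import *; from workcell import bot
s=bot.read_state();print(s["time"],s["tool_pos"],s["width"]);plan(s,(.485,.28,.23),92);plan(s,(.485,.28,.018),92)
E
```

```text
10.05 [0.48536317 0.27859571 0.2294421 ] 0.9945753601524658
xyz [ 0.003 -0.001 -0.001] axyz [ 0.001  0.    -0.064]
xyz [ 0.003 -0.001  0.423] axyz [ 0.001  0.    -0.064]
```

step_arm(
  series=[
    {"x": 0.0, "y": 0.0, "z": 0.1, "ax": 0.0, "ay": 0.0, "az": -0.06, "grip": -1.0},
    {"x": 0.0, "y": 0.0, "z": 0.2, "ax": 0.0, "ay": 0.0, "az": -0.06, "grip": -1.0},
    {"x": 0.0, "y": 0.0, "z": 0.3, "ax": 0.0, "ay": 0.0, "az": -0.06, "grip": -1.0},
    {"x": 0.0, "y": 0.0, "z": 0.36, "ax": 0.0, "ay": 0.0, "az": -0.06, "grip": -1.0},
    {"x": 0.0, "y": 0.0, "z": 0.4, "ax": 0.0, "ay": 0.0, "az": -0.06, "grip": -1.0},
    {"x": 0.0, "y": 0.0, "z": 0.42, "ax": 0.0, "ay": 0.0, "az": -0.06, "grip": -1.0},
    {"x": 0.0, "y": 0.0, "z": 0.42, "ax": 0.0, "ay": 0.0, "az": -0.06, "grip": -1.0},
  ],
)

```text
time: 10.75
tool_pos: [0.4845, 0.2781, 0.018]
tcp_rot: [-2.186, -2.255, 0.004]
wrist_force: [0.2, 0.1, 0.2]
width: 1.0
grip_force: 0.0
```

step_arm(
  series=[
    {"x": -0.04, "y": 0.0, "z": 0.0, "ax": 0.0, "ay": 0.0, "az": 0.0, "grip": -1.0},
    {"x": -0.07, "y": 0.0, "z": 0.0, "ax": 0.0, "ay": 0.0, "az": 0.0, "grip": -1.0},
    {"x": -0.1, "y": 0.0, "z": 0.0, "ax": 0.0, "ay": 0.0, "az": 0.0, "grip": -1.0},
    {"x": -0.13, "y": 0.0, "z": 0.0, "ax": 0.0, "ay": 0.0, "az": 0.0, "grip": -1.0},
    {"x": -0.16, "y": 0.0, "z": 0.0, "ax": 0.0, "ay": 0.0, "az": 0.0, "grip": -1.0},
    {"x": -0.19, "y": 0.0, "z": 0.0, "ax": 0.0, "ay": 0.0, "az": 0.0, "grip": -1.0},
    {"x": -0.22, "y": 0.0, "z": 0.0, "ax": 0.0, "ay": 0.0, "az": 0.0, "grip": -1.0},
    {"x": -0.25, "y": 0.0, "z": 0.0, "ax": 0.0, "ay": 0.0, "az": 0.0, "grip": -1.0},
    {"x": -0.28, "y": 0.0, "z": 0.0, "ax": 0.0, "ay": 0.0, "az": 0.0, "grip": -1.0},
    {"x": -0.31, "y": 0.0, "z": 0.0, "ax": 0.0, "ay": 0.0, "az": 0.0, "grip": -1.0},
  ],
)

```text
time: 11.75
tool_pos: [0.4905, 0.1224, 0.0192]
tcp_rot: [-2.186, -2.256, 0.0]
wrist_force: [-0.4, 0.9, 1.6]
width: 0.999
grip_force: 1.1
```

```bash
python3 - <<'E'
from h import *; from workcell import bot,imaging
s=bot.read_state();print(s["time"],s["tool_pos"],s["wrist_force"]);plan(s,(.49,.035,.018),92)
c=imaging.read_camera("scene");cv2.imwrite("pics/s4.png",cv2.resize(c["img"][130:320,180:420],(720,570))[:,:,::-1])
E
```

```text
11.75 [0.49050388 0.1223847  0.01922576] [-0.35602782  0.90032469  1.62891141]
xyz [-0.175 -0.006  0.002] axyz [-0.    -0.    -0.007]
```

View pics/s4.png

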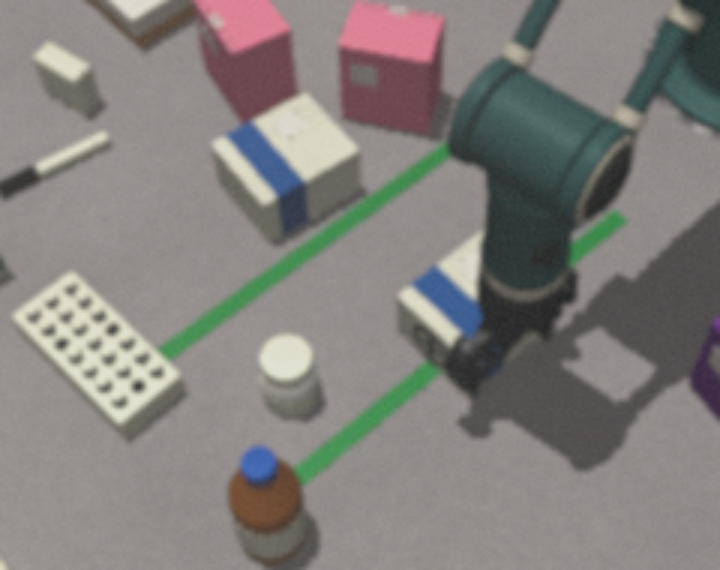

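The carton slides flat across the left tape at (440,310), already square to the lane and well clear of the jar at (288,375). I keep pushing.

step_arm(
  series=[
    {"x": -0.03, "y": 0.0, "z": 0.0, "ax": 0.0, "ay": 0.0, "az": 0.0, "grip": -1.0},
    {"x": -0.06, "y": 0.0, "z": 0.0, "ax": 0.0, "ay": 0.0, "az": 0.0, "grip": -1.0},
    {"x": -0.09, "y": 0.0, "z": 0.0, "ax": 0.0, "ay": 0.0, "az": 0.0, "grip": -1.0},
    {"x": -0.12, "y": 0.0, "z": 0.0, "ax": 0.0, "ay": 0.0, "az": 0.0, "grip": -1.0},
    {"x": -0.14, "y": 0.0, "z": 0.0, "ax": 0.0, "ay": 0.0, "az": 0.0, "grip": -1.0},
    {"x": -0.16, "y": 0.0, "z": 0.0, "ax": 0.0, "ay": 0.0, "az": 0.0, "grip": -1.0},
    {"x": -0.17, "y": 0.0, "z": 0.0, "ax": 0.0, "ay": 0.0, "az": 0.0, "grip": -1.0},
    {"x": -0.175, "y": 0.0, "z": 0.0, "ax": 0.0, "ay": 0.0, "az": 0.0, "grip": -1.0},
    {"x": -0.175, "y": 0.0, "z": 0.0, "ax": 0.0, "ay": 0.0, "az": 0.0, "grip": -1.0},
  ],
)

```text
time: 12.7
tool_pos: [0.4934, 0.0359, 0.0193]
tcp_rot: [2.186, 2.256, -0.0]
wrist_force: [-1.0, -0.1, -0.5]
width: 0.996
grip_force: 0.0
```

step_arm(
  series=[
    {"x": 0.04, "y": 0.0, "z": 0.0, "ax": 0.0, "ay": 0.0, "az": 0.0, "grip": -1.0},
    {"x": 0.14, "y": 0.0, "z": 0.0, "ax": 0.0, "ay": 0.0, "az": 0.0, "grip": -1.0},
    {"x": 0.24, "y": 0.0, "z": 0.0, "ax": 0.0, "ay": 0.0, "az": 0.0, "grip": -1.0},
    {"x": 0.3, "y": 0.0, "z": -0.1, "ax": 0.0, "ay": 0.0, "az": 0.0, "grip": -1.0},
    {"x": 0.4, "y": 0.0, "z": -0.2, "ax": 0.0, "ay": 0.0, "az": 0.0, "grip": -1.0},
    {"x": 0.5, "y": 0.0, "z": -0.3, "ax": 0.0, "ay": 0.0, "az": 0.0, "grip": -1.0},
    {"x": 0.5, "y": 0.0, "z": -0.4, "ax": 0.0, "ay": 0.0, "az": 0.0, "grip": -1.0},
    {"x": 0.5, "y": 0.0, "z": -0.4, "ax": 0.0, "ay": 0.0, "az": 0.0, "grip": -1.0},
    {"x": 0.5, "y": 0.0, "z": -0.4, "ax": 0.0, "ay": 0.0, "az": 0.0, "grip": -1.0},
    {"x": 0.5, "y": 0.0, "z": -0.4, "ax": 0.0, "ay": 0.0, "az": 0.0, "grip": -1.0},
  ],
)

```text
time: 13.7
tool_pos: [0.486, 0.2872, 0.2209]
tcp_rot: [2.183, 2.257, 0.005]
wrist_force: [-0.4, -0.4, -1.2]
width: 1.001
grip_force: 0.0
```

```bash
python3 - <<'E'
from h import *; from workcell import bot,imaging
s=bot.read_state();print(s["time"],s["tool_pos"])
c=imaging.read_camera("scene");t=imaging.read_camera("top");pickle.dump((c,t),open("end.pkl","wb"))
cv2.imwrite("pics/s5.png",np.hstack([cv2.resize(c["img"][130:320,180:420],(400,317)),cv2.resize(t["img"][120:279,230:430],(400,317))])[:,:,::-1])
E
```

```text
13.7 [0.48603531 0.28723404 0.22093291]
```

View pics/s5.png

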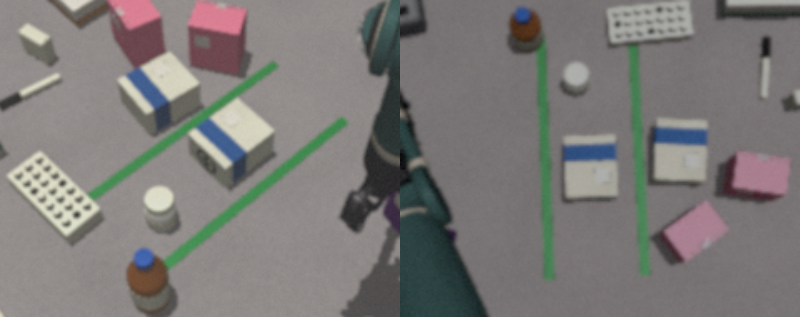

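The stamped carton lies between the strips (right crop, 563–617 against strips at 547 and 640) and the other lies outside at 655. A quick numerical check, then I hand in.

```bash
python3 - <<'E'
from h import *; from workcell import bot
c,t=pickle.load(open("end.pkl","rb"))
f=lambda x,y:onz(t,(230+(x-400)*.5,120+y*.5016),.07)
ok=True
for n,q in (("stamped",[(566,135),(615,136),(617,198),(565,199)]),("other",[(657,118),(706,121),(705,183),(653,181)])):
    P=np.array([f(*p) for p in q]); yl=P[:,1]-(-.030+.034*(P[:,0]-.5)); print(n,yl.round(3),P[:,0].round(3))
    ok&= (abs(yl).max()<.08) if n=="stamped" else yl.max()<-.09
if ok: print(bot.finish_job())
E
```

```text
stamped [ 0.048 -0.047 -0.045  0.055] [0.541 0.538 0.417 0.416]
other [-0.131 -0.226 -0.216 -0.116] [0.573 0.567 0.444 0.449]
the job is handed in; nothing more can be done
None
```

The job is handed in: I tipped both cartons onto their sides, found the stamp on the left-hand one and pushed it into the dispatch lane (all corners within 55 mm of the centreline; the limit is 85 mm), and left the blank one lying at least 30 mm outside, with nothing else seen to move; the handed-in job returned no verdict.

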